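Clamp the gouge in the honing cradle

ROBOT

A 7-joint arm with a two-finger parallel gripper is mounted at the origin on the work surface. World frame = base frame: x ahead of the robot, y to its left, z up, the work surface at z = 0. Lengths are in m, angles in rad, forces in N, time in s.
With the tool pointing down it reaches from about 0.4 to 0.85 m from the base axis. Payload 10.4 kg.
Tool frame: the origin (TCP) lies between the finger pads; the fingertips stand 19 mm ahead of it and the grasp point (between the pads) is the TCP (manip.tips_ahead is the distance from the TCP to the fingertips, in m); z points along the fingers, y is the line along which they close (so a half turn about z gives the same grasp; the last joint's range is limited). The gripper opens to 85 mm and grips with 20 to 120 N. Pads are 22 mm wide; open, the fingers measure 114 mm over their backs; the gripper's body (76 mm by 85 mm) begins 54 mm behind the grasp point. The pads swing forward as they close: fully open they stand 13 mm farther back than shut.
Start: joints at [1.088, 0.332, -0.065, 1.46, 0.022, 1.35, -0.088], TCP at [0.277, -0.56, 0.25] pointing down, gripper open.
Joint ranges: [-2.6, 2.6], [-0.5, 2.12], [-1.47, 1.34], [0.16, 2.42], [-1.27, 4.41], [0.06, 2.06], [-2.6, 2.6]. Speed limits (rad/s): [2.22, 2.22, 2.79, 2.79, 3.14, 3.14, 3.14].

INTERFACE

Orientations are given as a unit quaternion [x, y, z, w].
In Python, from workcell import manip, viewer gives the robot as it stands.
- The arm moves only by the tool arm_command, never from a script. Its argument "series" is text: rows parted by semicolons, each of 5 numbers parted by spaces: the closure, from 0 (fully open) to 1 (shut), then the shift along the tool's x, y, z normalised to -1 to 1, where 1 is 0.4 m, then the turn about the tool's z normalised to -1 to 1, where 1 is 180 degrees. In form: jaw tx ty tz spin; .... A call has exactly 10 rows; each row shifts and turns the commanded pose from where the row before left it, along the tool's axes as they then stand; what a row does not reach is not made up. A row lasts 1/8 s, in which the tool goes at most 62.5 mm and 10.7 degrees, less where a joint would pass 70% of its speed; a pose out of reach is approached as far as the arm can. A call with a number of a shift or a turn outside -1 to 1 is refused whole. A call with a gripper value outside its range is refused whole. The fingers move at their own pace and stop on an object; "newtons" is the grip in N (left out, the last holds). Time passes only in rows, so rows that do not move let the fingers close, or fill a call up. It gives the time, the measured TCP pose, the force, the opening and the grip force at its end, in the units of the state.
- manip.get_obs(): the state, without advancing time (a new reading comes with each control period).
- viewer.camera(name): name is "side" or "top" or "wrist"; returns a dict with "pixels" (400x640x3 uint8, red, green, blue), "intrinsics" (3x3 intrinsics, pixels), "extrinsics" (4x4, takes a point from world to camera coordinates). Camera axes: x right, y up, looking along -z (the intrinsics and any distortion apply to the point x, -y, -z); pixel columns grow to the right and rows downward; lengths in m; the calibration is good to about 2 mm. A picture is of the moment at which its call begins. There is no depth.
- manip.hand_in(): hands the job in; it is judged then, once.
The state is a dict: "clock": time; "joint_pos": joint angles; "joint_velocities": joint speeds; "tau": joint torques, N m; "position": TCP position; "ee_rot": TCP orientation; "ft_force": force on the tool from outside, world axes, zero at the start; "torque": the same for the moment, N m; "grip_width": opening from 0.0 (shut) to 1.0 (fully open); "grasp_force": force on a finger pad.
Only numpy, scipy, OpenCV 4.12 (cv2) and the standard library are available. Lean on these libraries where they do the work, as an engineer would, in place of code of your own. Each camera call takes 0.05 s, during which the arm holds its last target. There are 200 camera calls.

TASK

Pull the gouge, the tool with the thick round handle, out of the leaning tool stand and lay it gently in the two vees of the honing cradle, blade towards the robot's side (out over the open end without the lever) and the butt of its handle about flush with the base's lever end. Let go of it, then flip the cam lever over the handle until it is fully closed so the gouge is locked for sharpening. Do not drop the gouge on the bench, and leave the other two tools in their slots and the mallet and carved panel where they are.

Things in the scene. Friction and masses are not known exactly. Their poses are not given: they have to be found in the camera images.
- gouge: Gouge, 200 mm, 130 g: round wooden handle 30 mm thick, 130 mm long; brass ferrule 22 mm thick, 12 mm long; steel channel blade 58 mm long, 15 mm wide. Origin on the axis at mid-handle; x along the tool to the butt (butt +65 mm, ferrule end -77, tip -135, balance about -15). Starts in a stand slot, only the blade inside, ferrule end on the top face, slight play: draw it 60 mm along its axis.
- gouge_tip (a point): The tip of the gouge's blade, on the axis.
- stand: Fixed wooden stand, base 150 x 270 mm, block 50 mm thick, 250 mm wide, 80 mm deep. Tools lean 0.80 rad from vertical to the stand's +x (away from the robot): axes along (0.717, 0, 0.697). Origin on the bench; y along the row of slots, z up. Slots 13 x 21 mm at y = -90, 0, +90 mm, mouths at x = 0, z = 100 mm in the sloping top face.
- chisel: Bystander: small chisel with a square handle 19 mm thick and 85 mm long, in another slot of the stand. Origin on its axis 77 mm behind the shoulder that rests on the stand; x towards the butt (butt at x = +8 mm).
- rasp: Bystander: rasp with a slim dark round handle 19 mm thick and 75 mm long, in another slot of the stand. Origin on its axis 77 mm behind the shoulder that rests on the stand, about at the butt; x towards the butt.
- cradle: Fixed wooden honing cradle, base 150 (x) x 90 x 12 mm. Two vee blocks hold a 30 mm handle level along x, axis 60 mm up: wide vee at x +41 to +71, narrow at -35 to -23 mm, handle free for fingers between; vee tops at 60 mm, outsides at y +/-27 mm. Origin on the bench under mid-base; x away from the robot to the lever end, z up; the blade overhangs the -x end.
- seat (a point): Where the middle of the gouge's handle (its origin) must lie: on the cradle's vee axis at cradle x = +10, y = 0, z = 60 mm; the axes are those of the cradle. The handle's butt is then flush with the base's +x end.
- cam_lever (a joint): Angle of the cam lever in rad: 0 = closed, lying level across the wide vee over the handle (0.7 mm above a seated handle), pointing to the cradle's +y; it grows as the lever swings up and over to -y: 1.57 upright, 2.7 fully open. It stays where it is left (stiff, about 1 N at the tip).
- lever_hinge (a point): Hinge of the cam lever, on two steel cheeks at cradle x = +61, y = -36, z = 81 mm (cheeks reach z = 90 mm); the hinge line runs along the cradle's x.
- lever_tip (a point): Free end of the dark steel lever, 85 mm from its hinge, on the lever's centre line. The lever is 10 mm thick and 14 mm wide, its last 32 mm widening to a paddle 20 mm wide.
- mallet: Bystander: turned wooden carver's mallet standing on its head, head 84 mm in diameter, 185 mm tall. Origin at the centre of its underside.
- panel: Bystander: square carved fretwork panel 160 x 160 x 18 mm lying flat. Origin at the centre of its underside.
There are look-alikes about, which are no part of the job. What is shaped like the cradle but blue or green is not meant.

How it is judged:
On the way, in this order (a step that is already met when the one before it is completed fails the run):
1. the gouge is pulled out of its slot by the fingers, its tip clear above the stand (z of gouge_tip in the frame of stand above 0.11 m and contact force between the fingers and gouge above 0.5 N), for 0.1 s.
2. the gouge lies in the cradle's vees, let go, with the lever still open (x of gouge in the frame of seat between -0.018 and 0.018 m and y of gouge in the frame of seat between -0.005 and 0.005 m and z of gouge in the frame of seat between -0.005 and 0.005 m and angle between the x axis of gouge and the x axis of seat, either way round below 0.08 rad and x of gouge_tip in the frame of seat below -0.1 m and contact force between the fingers and gouge below 0.1 N and value of joint cam_lever above 1.2 rad), for 0.3 s.
At the end, for the whole second after the job is handed in: Gouge at rest in both vees, blade to cradle -x, handle middle within 18 mm along and 5 mm across and in height of the seat, parallel within 0.08 rad; cam lever closed over it (below 0.12 rad); chisel, rasp, mallet and panel within 25 mm of their starts (x of gouge in the frame of seat between -0.018 and 0.018 m and y of gouge in the frame of seat between -0.005 and 0.005 m and z of gouge in the frame of seat between -0.005 and 0.005 m and angle between the x axis of gouge and the x axis of seat, either way round below 0.08 rad and x of gouge_tip in the frame of seat below -0.1 m and value of joint cam_lever below 0.12 rad and linear speed of gouge below 0.02 m/s and distance of each of chisel, rasp, mallet, panel from where it was at the start of the episode below 0.025 m); the robot touches nothing.
It fails at once if the gouge is dropped on the bench (contact force between gouge and table above 0.5 N).
It fails at once if the gouge is slammed into the cradle (over 60 N) (contact force between gouge and cradle above 60 N).
It fails at once if another tool is pulled out or shifted by more than 40 mm (distance of any of chisel, rasp from where it was at the start of the episode above 0.04 m).
It fails at once if the mallet or the panel is pushed more than 40 mm (distance of any of mallet, panel from where it was at the start of the episode above 0.04 m).
It also fails if it takes over 51 s, if anything falls off the work surface, if the arm or the gripper's body presses on something with over 40 N, if the wrist force passes 120 N, or if a joint passes its speed limit or range.

## Working session

There is one attempt and no reset: what is moved stays moved. The work goes in short steps, Python scripts to look and compute and a tool call to move; the robot and the scene stay as the last step left them, time stands still between calls to the robot, and variables do not carry over. Pictures are saved under pics/ and viewed, at most 10 in all, crops included, and the job is handed in when it is done.

Besides the shell and the picture viewer there is one more tool, called after "Emit:" by a JSON object that holds its "op" and its "data", one argument or row to a line. arm_command: Moves the arm, as the interface text tells. Scaled input: -1 to 1 covers 0.4 m each way for a shift and 180 degrees each way for a turn. Its arguments: {"type":"object","properties":{"series":{"type":"string"},"newtons":{"type":"number"}},"required":["series"]}

```bash
mkdir -p pics; ls
python3 - <<'E'
from workcell import manip, viewer
import cv2, numpy as np
for n in ["side","top"]:
    c=viewer.camera(n); cv2.imwrite(f"pics/{n}0.png",c["pixels"][:,:,::-1]); print(n,np.round(c["intrinsics"],2).tolist(),np.round(c["extrinsics"],4).tolist(), c.keys())
o=manip.get_obs(); print(o)
E
```

```text
pics
side [[441.36, 0.0, 320.51], [0.0, 441.36, 198.73], [0.0, 0.0, 1.0]] [[-0.9726, -0.2325, -0.0014, 0.4784], [0.1271, -0.5366, 0.8342, -0.1629], [-0.1947, 0.8112, 0.5515, -1.2121], [0.0, 0.0, 0.0, 1.0]] dict_keys(['pixels', 'intrinsics', 'extrinsics'])
top [[484.57, 0.0, 319.72], [0.0, 484.57, 198.01], [0.0, 0.0, 1.0]] [[-0.0074, -1.0, 0.0055, -0.0392], [0.9815, -0.0062, 0.1915, -0.5168], [-0.1915, 0.0068, 0.9815, -1.0952], [0.0, 0.0, 0.0, 1.0]] dict_keys(['pixels', 'intrinsics', 'extrinsics'])
{'clock': 0.1, 'joint_pos': array([ 1.08840186,  0.33281902, -0.06468589,  1.46088439,  0.02159969,
        1.34990195, -0.08849475]), 'joint_velocities': array([ 0.00066801, -0.00091186, -0.00049425, -0.0016887 , -0.00075527,
        0.00048287,  0.00224014]), 'tau': array([ 8.03211915e-04, -6.26743698e+01,  4.87862946e-02, -3.92434859e+01,
        1.63010100e-02,  6.92994843e-03,  2.57142932e-05]), 'position': array([ 0.27719865, -0.55980414,  0.24957606]), 'ee_rot': array([ 9.73688282e-01,  2.27883074e-01, -1.81470934e-04, -6.33206472e-04]), 'ft_force': array([-0.0074489 , -0.68662278, -0.09924263]), 'torque': array([ 0.02464329,  0.02780729, -0.00733118]), 'grasp_force': 0.0, 'grip_width': 1.0003613841556782}
```

View pics/side0.png

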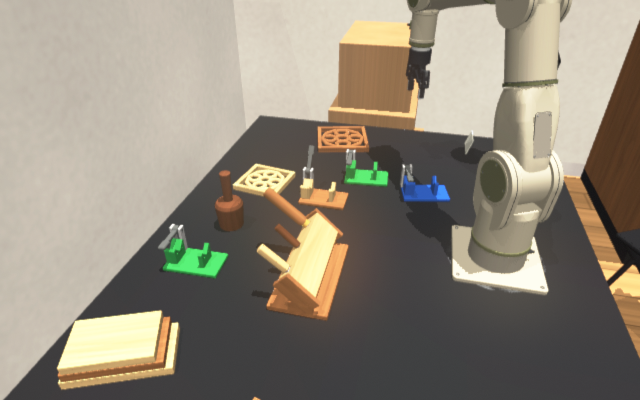

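View pics/top0.png

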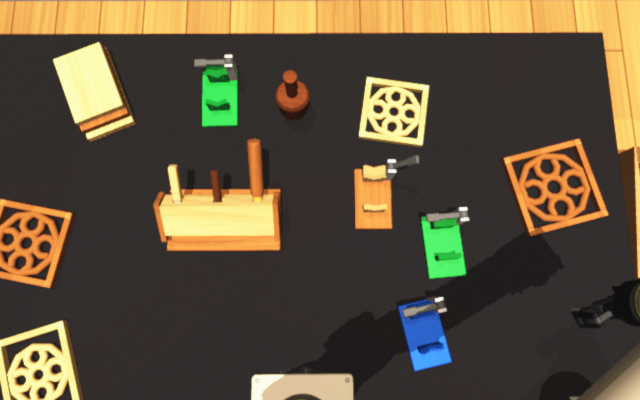

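The top view shows three tools in the stand: a square light chisel at (175,183), a slim dark rasp at (216,185) and a thick round brown handle at (256,170), which fits the gouge. There are four cradle-shaped things: green at (220,95), green at (443,245), blue at (425,333) and the natural wood one at (374,198). The wooden one fits. I'll confirm both in a crop.

Run:
```python
import cv2
a=cv2.imread("pics/top0.png")[130:260,150:430]; cv2.imwrite("pics/c1.png",cv2.resize(a,None,fx=2.857,fy=2.857,interpolation=cv2.INTER_CUBIC))
a=cv2.imread("pics/side0.png")[140:320,240:360]; cv2.imwrite("pics/c2.png",cv2.resize(a,None,fx=3.333,fy=3.333,interpolation=cv2.INTER_CUBIC))
```

```text
(no output)
```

View pics/c1.png

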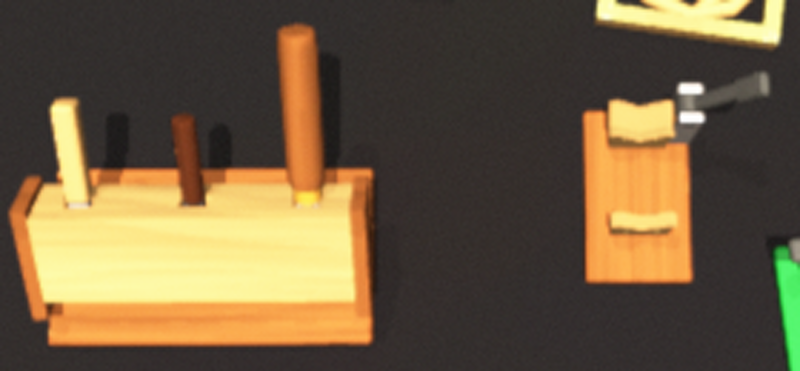

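View pics/c2.png

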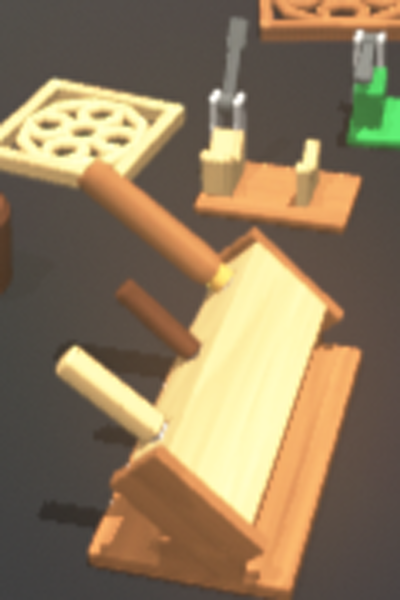

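The crops confirm both targets. The gouge has the thick brown handle and brass ferrule: c1 (300,110), butt (297,31), ferrule (307,198). The wooden cradle is at c1 (638,195), with its lever tip at c1 (764,84) and c2 (238,18). Next I'll fit the poses from both views.

```bash
cat > h.py <<'E'
import numpy as np, cv2
from scipy.optimize import least_squares
K={'t':(484.57,319.72,198.01),'s':(441.36,320.51,198.73)}
E={'s':np.array([[-0.9726,-0.2325,-0.0014,0.4784],[0.1271,-0.5366,0.8342,-0.1629],[-0.1947,0.8112,0.5515,-1.2121]]),
't':np.array([[-0.0074,-1.0,0.0055,-0.0392],[0.9815,-0.0062,0.1915,-0.5168],[-0.1915,0.0068,0.9815,-1.0952]])}
def proj(c,P):
    q=E[c]@np.append(P,1); f,u,v=K[c]; return np.array([u+f*q[0]/-q[2], v-f*q[1]/-q[2]])
def px(c,u,v): return np.array([150+u/2.857,130+v/2.857]) if c=='t' else np.array([240+u/3.333,140+v/3.333])
def T(p,P):
    c,s=np.cos(p[2]),np.sin(p[2]); return np.array([p[0]+c*P[0]-s*P[1],p[1]+s*P[0]+c*P[1],P[2]])
def fit(pts,x0,fun=T):
    f=lambda p:np.concatenate([proj(c,fun(p,np.array(P)/1000))-px(c,*uv) for c,P,uv in pts])
    r=least_squares(f,x0,loss='soft_l1'); return r.x, np.round(f(r.x).reshape(-1,2),1)
E
python3 - <<'E'
from h import *
for c in 'ts': print(c, -E[c][:,:3].T@E[c][:,3])
cr=[('t',(75,45,12),(585,112)),('t',(-75,45,6),(587,281)),('t',(-75,-45,6),(692,281)),
('s',(75,45,6),(196,208)),('s',(-75,45,0),(346,228)),('s',(-75,-45,12),(360,175))]
p,r=fit(cr,[.55,-.15,0]); print('cradle',p,r.tolist())
def lev(q,P): return T(p,np.array([.061,-.036+P[0]*np.cos(q[0]),.081+P[0]*np.sin(q[0])]))
q,r=fit([('t',(85,0,0),(764,84)),('s',(85,0,0),(238,18))],[2.],lev); print('lever',q,r.tolist())
print('seat',T(p,np.array([.01,0,.06])))
for a in(1.57,2,2.3,2.7): print(a,proj('t',lev([a],[.085])),proj('s',lev([a],[.085])))
a=np.array([.717,0,.697])
s=lambda y,d:tuple(np.array([0,y,100])+d*a)
st=[('t',(-75,-135,6),(372,344)),('t',(-75,135,6),(50,344)),('s',(-75,135,0),(290,594)),('s',(75,135,0),(90,556)),('s',(-75,-135,6),(360,350)),
('t',s(-90,142),(297,31)),('t',s(-90,6),(307,198)),('t',s(0,2),(192,204)),('t',s(90,2),(78,204)),('s',s(-90,142),(92,176)),('s',s(-90,6),(220,277))]
p,r=fit(st,[.45,.25,0]); print('stand',p,r.tolist())
for d in(0,77,142): print('gouge',d,T(p,np.array(s(-90,d))/1000))
E
```

```text
t [ 0.29721832 -0.0349568   1.1741216 ]
s [0.25000056 1.00707138 0.80503409]
cradle [ 0.52299349 -0.17467192  0.00064357] [[-0.3, -0.8], [0.2, 0.6], [0.5, 0.4], [-0.8, 0.1], [-0.4, 1.7], [0.6, -0.4]]
lever [2.14322163] [[0.2, -1.3], [-0.1, -0.3]]
seat [ 0.53299349 -0.17466548  0.06      ]
1.57 [397.5614943  156.52691822] [307.66545814 147.59292706]
2 [413.26796318 157.40239149] [310.48565019 144.90298774]
2.3 [421.67803104 159.07053487] [312.14951965 145.87694892]
2.7 [428.0777543  162.25514413] [313.72023558 150.44748061]
stand [0.49341868 0.18766289 0.06710613] [[2.2, -12.6], [2.8, -4.3], [-3.8, 0.5], [-5.7, 3.8], [-9.4, -0.8], [-4.6, 4.3], [-0.3, 0.1], [0.2, 2.3], [-0.1, 5.2], [2.0, -3.1], [1.5, -0.1]]
gouge 0 [0.4994537  0.09786546 0.1       ]
gouge 77 [0.55453843 0.10156754 0.153669  ]
gouge 142 [0.60103854 0.10469267 0.198974  ]
```

Run:
```python
from h import *
a=np.array([.717,0,.697])
s=lambda y,d:tuple(np.array([0,y,100])+d*a)
st=[('t',s(-90,142),(297,31)),('t',s(-90,6),(307,198)),('t',s(0,2),(192,204)),('t',s(90,2),(78,204)),('s',s(-90,142),(92,176)),('s',s(-90,6),(220,277)),('s',s(0,0),(197,355)),('s',s(90,0),(160,433)),('s',s(0,77),(125,290)),('s',s(90,85),(68,362)),('t',s(0,77),(182,119)),('t',s(90,85),(64,102))]
p,r=fit(st,[.45,.25,0]); print('stand',p,r.tolist())
for d in(0,77,142): print('gouge',d,T(p,np.array(s(-90,d))/1000))
for c,uv in (('t',(372,344)),('t',(50,344)),('s',(290,594))):
    u=px(c,*uv)  # ray to bench
    f=lambda q:proj(c,np.array([q[0],q[1],0]))-u
    print(c,least_squares(f,[.4,.2]).x)
```

```text
stand [ 0.50216182  0.18840125 -0.00257198] [[-1.4, 3.1], [-0.4, -1.0], [0.0, -1.5], [-0.1, -1.3], [1.9, -4.6], [0.6, -0.1], [-0.2, -1.0], [0.3, -0.4], [-0.9, -1.8], [1.3, -2.7], [-0.5, -0.7], [-1.4, 2.2]]
gouge 0 [0.50193035 0.09840155 0.1       ]
gouge 77 [0.55713916 0.09825955 0.153669  ]
gouge 142 [0.60374401 0.09813968 0.198974  ]
t [0.39786922 0.05334548]
t [0.39975068 0.32523243]
s [0.40116057 0.31390665]
```

Run:
```python
from h import *
for n,a,b in(('butt',(297,31),(92,176)),('ferr',(307,198),(221,277)),('handle end',(306,191),(213,270)),('rasp butt',(182,119),(125,290))):
    f=lambda P:np.concatenate([proj('t',P)-px('t',*a),proj('s',P)-px('s',*b)])
    r=least_squares(f,[.5,.1,.15]);print(n,r.x,np.round(r.fun,1))
from workcell import manip
from scipy.spatial.transform import Rotation as R
o=manip.get_obs();print(R.from_quat(o['ee_rot']).as_matrix().round(3))
```

```text
butt [0.61327478 0.09695385 0.18381732] [ 0.2  0.9 -1.1 -0.3]
ferr [0.50539642 0.09787312 0.10298112] [-0.1 -0.6  0.7  0.2]
handle end [0.51066408 0.09813949 0.10886912] [-0.1 -0.9  1.1  0.3]
rasp butt [0.55644964 0.18815858 0.14844279] [ 0.1  0.3 -0.4 -0.1]
[[ 0.896  0.444 -0.001]
 [ 0.444 -0.896  0.001]
 [-0.    -0.001 -1.   ]]
```

Emit:
{"op": "arm_command", "data": {
  "series": "0 0 0 0 0.049; 0 0 0 0 0.049; 0 0 0 0 0.049; 0 0.05 -0.115 -0.01 0; 0 0.05 -0.115 -0.01 0; 0 0.05 -0.115 -0.01 0; 0 0.05 -0.115 -0.01 0; 0 0.05 -0.115 -0.01 0; 0 0.05 -0.115 -0.01 0; 0 0.05 -0.115 -0.01 0",
  "newtons": 60
}}

```text
clock: 1.35
position: [0.4183, -0.2367, 0.2782]
ee_rot: [1.0, -0.001, -0.0, 0.0]
ft_force: [1.6, -0.8, -0.9]
grip_width: 0.999
grasp_force: 0.0
```

Emit:
{"op": "arm_command", "data": {
  "series": "0 0.047 -0.105 0 0; 0 0.047 -0.105 0 0; 0 0.047 -0.105 0 0; 0 0.047 -0.105 0 0; 0 0.047 -0.105 0 0; 0 0.047 -0.105 0 0; 0 0.047 -0.105 0 0; 0 0.046 -0.105 0 0; 0 0 0 0 0; 0 0 0 0 0"
}}

```text
clock: 2.6
position: [0.5685, 0.0968, 0.2778]
ee_rot: [1.0, -0.001, -0.0, 0.0]
ft_force: [-0.1, -0.3, 0.7]
grip_width: 1.003
grasp_force: 0.0
```

Run:
```python
from workcell import manip, viewer
import cv2, numpy as np
c=viewer.camera("wrist"); cv2.imwrite("pics/w1.png",c["pixels"][:,:,::-1]); np.savez("w1.npz",K=c["intrinsics"],E=c["extrinsics"])
print(c["intrinsics"].round(2).tolist(),c["extrinsics"].round(4).tolist(),manip.get_obs()['position'])
```

```text
[[285.86, 0.0, 322.02], [0.0, 285.86, 204.02], [0.0, 0.0, 1.0]] [[-0.0028, -1.0, 0.001, 0.0993], [0.9576, -0.003, -0.2881, -0.4988], [0.2881, 0.0002, 0.9576, -0.5698], [0.0, 0.0, 0.0, 1.0]] [0.56856671 0.0961795  0.27801407]
```

View pics/w1.png

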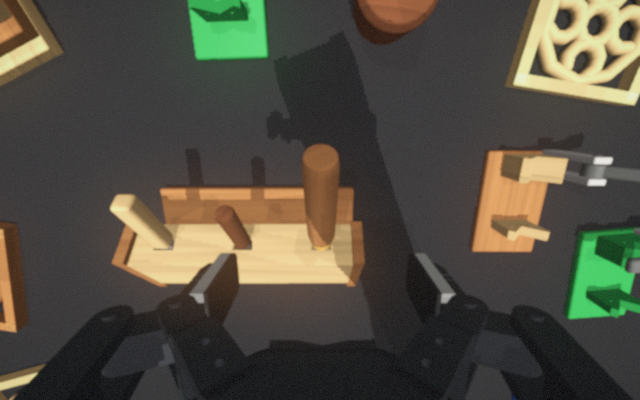

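The wrist view shows the gouge butt at (321,157), radius about 17 px, and the ferrule at (320,246), centred between the open fingers. I'll refine with all three views.

Run:
```python
from h import *
w=np.load("w1.npz"); k=w['K']; E['w']=w['E'][:3]; K['w']=(k[0,0],k[0,2],k[1,2])
for n,a,b,c in(('butt',(297,31),(92,176),(321,158)),('ferr',(307,198),(221,277),(320,246))):
    f=lambda P:np.concatenate([proj('t',P)-px('t',*a),proj('s',P)-px('s',*b),proj('w',P)-c])
    r=least_squares(f,[.5,.1,.15]);print(n,r.x,np.round(r.fun,1))
for L in (.8,.87,.92):
    P=np.array([.502,.098,.1])+.142*np.array([np.sin(L),0,np.cos(L)]); print(L,P,proj('w',P))
```

```text
butt [0.61303898 0.09835728 0.18433831] [-0.5  1.  -1.2 -0.2  0.3  0. ]
ferr [0.50390092 0.09985167 0.10593697] [-1.1 -0.2  1.  -0.2  0.4 -0.4]
0.8 [0.60386456 0.098      0.19893235] [321.78978574 173.55065159]
0.87 [0.61053471 0.098      0.19156537] [321.75983079 162.7357    ]
0.92 [0.61497543 0.098      0.18602646] [321.74061724 155.71633553]
```

Emit:
{"op": "arm_command", "data": {
  "series": "0 0 -0.005 0.05 0; 0 0 0 0.1 0; 0 0 0 0.1 0; 0 0 0 0.05 0; 0 0 0 0 0; 0.8 0 0 0 0; 0.8 0 0 0 0; 0.8 0 0 0 0; 0.8 0 0 0 0; 0.8 0 0 0 0",
  "newtons": 50
}}

```text
clock: 3.9
position: [0.5693, 0.0992, 0.159]
ee_rot: [1.0, -0.001, 0.001, 0.0]
ft_force: [1.6, -2.5, 3.8]
grip_width: 0.33
grasp_force: 49.1
```

Emit:
{"op": "arm_command", "data": {
  "series": "0.8 0.01 0 -0.01 0; 0.8 0.02 0 -0.019 0; 0.8 0.025 0 -0.023 0; 0.8 0.025 0 -0.023 0; 0.8 0.025 0 -0.023 0; 0.8 0.025 0 -0.023 0; 0.8 0.025 0 -0.023 0; 0.8 0.025 0 -0.023 0; 0.8 0 0 -0.05 0; 0.8 0 0 -0.05 0"
}}

```text
clock: 5.15
position: [0.6407, 0.0994, 0.2668]
ee_rot: [1.0, -0.001, 0.0, -0.0]
ft_force: [0.8, 0.3, -1.4]
grip_width: 0.332
grasp_force: 49.4
```

Run:
```python
from workcell import manip, viewer
import cv2, numpy as np
im=[]
for n in("side","wrist"):
    c=viewer.camera(n); im.append(c["pixels"][:,:,::-1]); np.savez(n+"2.npz",K=c["intrinsics"],E=c["extrinsics"])
a=cv2.resize(im[0][60:320,200:460],(600,600)); b=im[1]
cv2.imwrite("pics/m2.png",cv2.resize(np.hstack([a,cv2.resize(b,(960,600))[:,380:580]]),(800,600)))
```

```text
(no output)
```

View pics/m2.png

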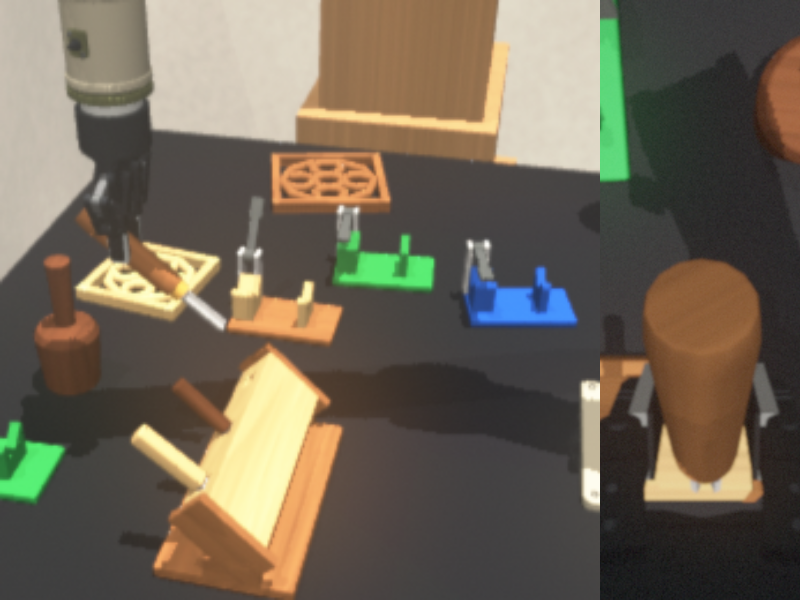

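The gouge is out and held. In the side crop its tip is at (225,328), the ferrule's front at (186,293) and the butt about (84,218); the other tools haven't moved. I'll work out its tilt and where it sits in the grip.

Run:
```python
from h import *
y=.099
r=[]
for u in((225,328),(183,288),(84,218)):
    p=np.array([200+u[0]/2.308,60+u[1]/2.308]); f=lambda q:proj('s',np.array([q[0],y,q[1]]))-p
    s=least_squares(f,[.6,.2]);r.append(s.x);print(s.x)
d=r[2]-r[0];print(np.hypot(*d),np.arctan2(d[1],d[0]))
t=np.array([.6407,.2668]); u=d/np.hypot(*d); print('tcp along from tip',(t-r[0])@u,'perp',np.cross(u,t-r[0]))
```

```text
[0.52923409 0.16782386]
[0.57602916 0.21384688]
[0.68459922 0.28770437]
0.1962387822905872 0.6571855208785882
tcp along from tip 0.14871283387909354 perp 0.010267343613635863<stdin>:8: DeprecationWarning: Arrays of 2-dimensional vectors are deprecated. Use arrays of 3-dimensional vectors instead. (deprecated in NumPy 2.0)
```

Emit:
{"op": "arm_command", "data": {
  "series": "0.8 -0.015 0.045 0 0; 0.8 -0.031 0.085 0 0; 0.8 -0.035 0.095 0 0; 0.8 -0.035 0.095 0 0; 0.8 -0.035 0.095 0 0; 0.8 -0.035 0.095 0 0; 0.8 -0.031 0.085 0.02 0; 0.8 -0.02 0.06 0.04 0; 0.8 -0.012 0.03 0.04 0; 0.8 0 0 0 0"
}}

```text
clock: 6.5
position: [0.539, -0.1754, 0.2234]
ee_rot: [1.0, -0.002, -0.002, -0.0]
ft_force: [0.6, 0.8, -0.2]
grip_width: 0.334
grasp_force: 49.4
```

Run:
```python
from workcell import manip, viewer
import cv2, numpy as np
im=[]
for n in("side","wrist"):
    c=viewer.camera(n); im.append(c["pixels"][:,:,::-1]); np.savez(n+"3.npz",K=c["intrinsics"],E=c["extrinsics"])
a=cv2.resize(im[0][60:240,240:380],(467,600),interpolation=cv2.INTER_CUBIC); b=im[1][20:320,230:396]
cv2.imwrite("pics/m3.png",np.hstack([a,cv2.resize(b,(332,600))]))
```

```text
(no output)
```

View pics/m3.png

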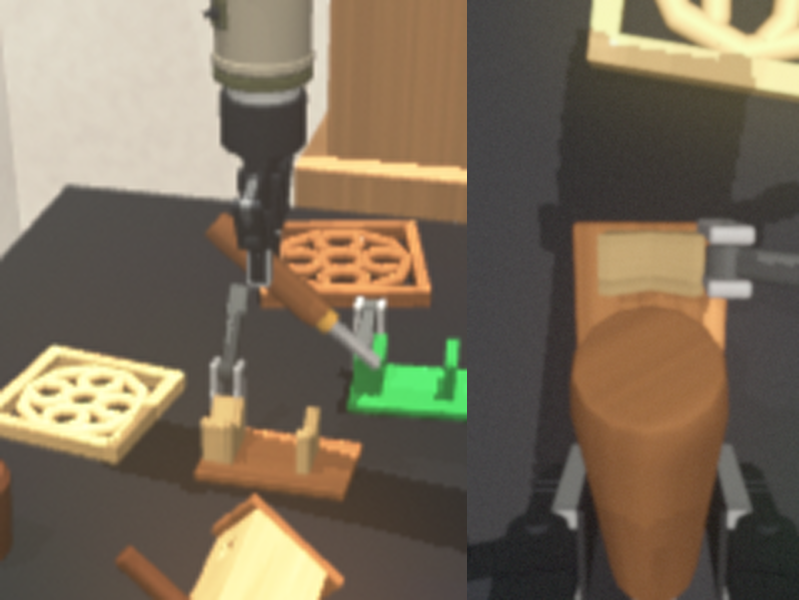

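The side crop shows the tip at (380,366), ferrule at (330,322) and butt near (216,230). The wrist crop shows the wide vee's top from (599,234) to (703,234), with the butt centred at (649,372), in line with the vee.

Run:
```python
from h import *
w=np.load("wrist3.npz"); k=w['K']; E['w']=w['E'][:3]; K['w']=(k[0,0],k[0,2],k[1,2])
y=-.1754; r=[]
for u in((380,366),(327,319),(216,230)):
    p=np.array([240+u[0]/3.333,60+u[1]/3.333]); r.append(least_squares(lambda q:proj('s',np.array([q[0],y,q[1]]))-p,[.6,.2]).x); print(r[-1])
d=r[2]-r[0]; u=d/np.hypot(*d); print(np.hypot(*d),np.arctan2(d[1],d[0]),(np.array([.539,.2234])-r[0])@u)
for q,z in(((599,234),.06),((703,234),.06),((651,234),.06),((649,372),r[2][1]),((574,222),.012)):
    p=np.array([230+(q[0]-467)/2,20+q[1]/2]); print(least_squares(lambda g:proj('w',np.array([g[0],g[1],z]))-p,[.6,-.2]).x)
```

```text
[0.42681736 0.12491682]
[0.47801692 0.16792644]
[0.58218255 0.24600293]
0.19697763355171094 0.6620310223397783 0.14902312153455632
[ 0.59574559 -0.14747458]
[ 0.59560686 -0.19867727]
[ 0.59567622 -0.17307639]
[ 0.58199375 -0.17271553]
[ 0.59948782 -0.12911558]
```

Emit:
{"op": "arm_command", "data": {
  "series": "0.8 0.015 0 0.03 0; 0.8 0 0 0.05 0; 0.8 0 0 0.05 0; 0.8 0 0 0.05 0; 0.8 0 0 0.03 0; 0.8 0 0 0.02 0; 0.8 0 0 0.01 0; 0.8 0 0 0.01 0; 0.8 0 0 0.01 0; 0.8 0 0 0 0",
  "newtons": 25
}}

```text
clock: 7.85
position: [0.5465, -0.1747, 0.121]
ee_rot: [1.0, -0.001, -0.0, 0.0]
ft_force: [0.0, 0.8, -1.1]
grip_width: 0.332
grasp_force: 49.4
```

Emit:
{"op": "arm_command", "data": {
  "series": "0.75 0 0 0.006 0; 0.75 0 0 0.006 0; 0.75 0 0 0.006 0; 0.75 0 0 0.006 0; 0.75 0 0 0.006 0; 0.75 0 0 0.006 0; 0.75 0 0 0.006 0; 0.75 0 0 0.006 0; 0.75 0 0 0.006 0; 0.75 0 0 0 0",
  "newtons": 25
}}

```text
clock: 9.1
position: [0.5485, -0.1739, 0.1009]
ee_rot: [1.0, -0.001, 0.002, -0.0]
ft_force: [3.7, 3.5, 7.6]
grip_width: 0.329
grasp_force: 49.5
```

Emit:
{"op": "arm_command", "data": {
  "series": "0.75 0 0 0.006 0; 0.75 0 0 0.006 0; 0.75 0 0 0.006 0; 0.75 0 0 0.006 0; 0.75 0 0 0.006 0; 0.75 0 0 0.006 0; 0.75 0 0 0 0; 0.75 0 0 0 0; 0.75 0 0 0 0; 0.75 0 0 0 0",
  "newtons": 25
}}

```text
clock: 10.35
position: [0.549, -0.174, 0.0868]
ee_rot: [1.0, -0.001, 0.003, 0.0]
ft_force: [3.8, 3.8, 8.6]
grip_width: 0.33
grasp_force: 48.2
```

Run:
```python
from workcell import manip, viewer
import cv2, numpy as np
im=[]
for n in("side","wrist"):
    c=viewer.camera(n); im.append(c["pixels"][:,:,::-1]); np.savez(n+"4.npz",K=c["intrinsics"],E=c["extrinsics"])
a=cv2.resize(im[0][110:230,270:364],(470,600),interpolation=cv2.INTER_CUBIC); b=im[1][20:320,230:395]
cv2.imwrite("pics/m4.png",np.hstack([a,cv2.resize(b,(330,600))]))
```

```text
(no output)
```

View pics/m4.png

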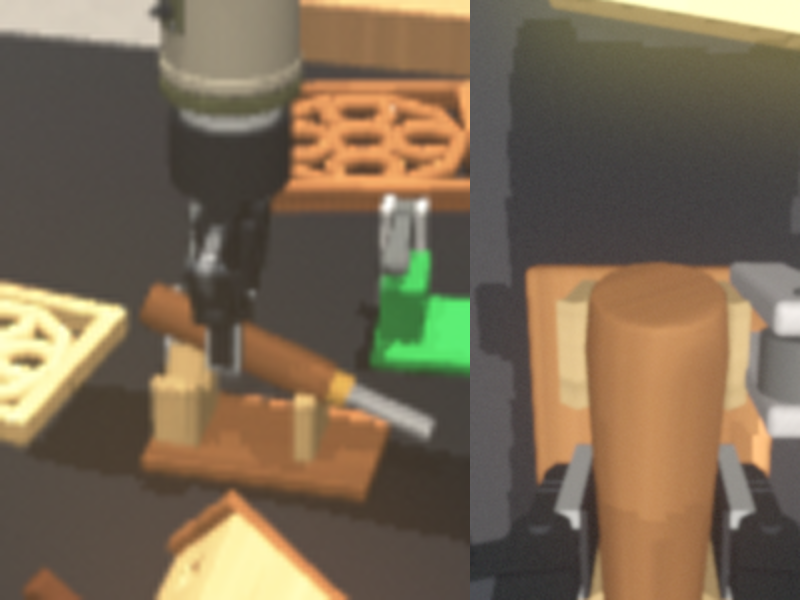

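The gouge is pivoting level on the narrow vee (handle from (150,305) to (340,385) in the side crop) and stays centred over the vees. I'll keep lowering.

Emit:
{"op": "arm_command", "data": {
  "series": "0.75 0 0 0.006 0; 0.75 0 0 0.006 0; 0.75 0 0 0.006 0; 0.75 0 0 0.006 0; 0.75 0 0 0.006 0; 0.75 0 0 0.004 0; 0.75 0 0 0 0; 0.75 0 0 0 0; 0.75 0 0 0 0; 0.75 0 0 0 0"
}}

```text
clock: 11.7
position: [0.5492, -0.1739, 0.0731]
ee_rot: [1.0, -0.001, 0.003, 0.0]
ft_force: [5.3, 3.2, 6.5]
grip_width: 0.336
grasp_force: 47.7
```

Emit:
{"op": "arm_command", "data": {
  "series": "0.75 0 0 0.004 0; 0.75 0 0 0.004 0; 0.75 0 0 0.004 0; 0.75 0 0 0 0; 0.75 0 0 0 0; 0.75 0 0 0 0; 0.75 0 0 0 0; 0.75 0 0 0 0; 0.75 0 0 0 0; 0.75 0 0 0 0"
}}

```text
clock: 12.95
position: [0.5492, -0.1738, 0.0683]
ee_rot: [1.0, -0.0, 0.003, -0.0]
ft_force: [5.4, 4.3, 6.2]
grip_width: 0.331
grasp_force: 47.8
```

Run:
```python
from workcell import manip, viewer
import cv2, numpy as np
im=[]
for n in("side","wrist"):
    c=viewer.camera(n); im.append(c["pixels"][:,:,::-1]); np.savez(n+"5.npz",K=c["intrinsics"],E=c["extrinsics"])
a=cv2.resize(im[0][110:230,270:364],(470,600),interpolation=cv2.INTER_CUBIC); b=im[1][20:320,230:395]
cv2.imwrite("pics/m5.png",np.hstack([a,cv2.resize(b,(330,600))]))
```

```text
(no output)
```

View pics/m5.png

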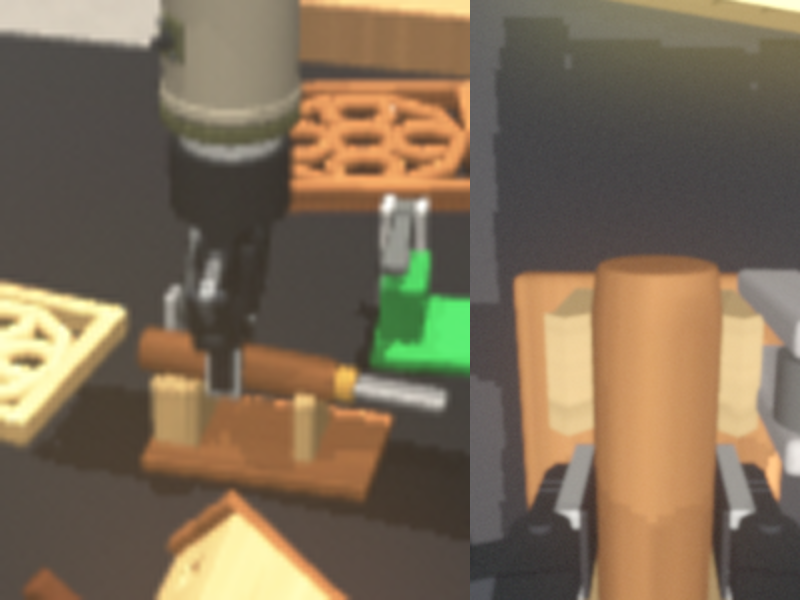

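The handle is nearly level: its axis slope is about 0.19, against 0.15 for the base edge in the side crop. Only a few millimetres are left.

Emit:
{"op": "arm_command", "data": {
  "series": "0.75 0 0 0.003 0; 0.75 0 0 0.003 0; 0.75 0 0 0.003 0; 0.75 0 0 0 0; 0.75 0 0 0 0; 0.75 0 0 0 0; 0.75 0 0 0 0; 0.75 0 0 0 0; 0.75 0 0 0 0; 0.75 0 0 0 0"
}}

```text
clock: 14.3
position: [0.5494, -0.1737, 0.0654]
ee_rot: [1.0, -0.0, 0.003, 0.0]
ft_force: [2.1, 4.9, 14.4]
grip_width: 0.334
grasp_force: 48.8
```

The vertical force jumped from 6 to 14 N, so the wide vee is now carrying the handle. Next I release and rise.

Emit:
{"op": "arm_command", "data": {
  "series": "0.55 0 0 0 0; 0.4 0 0 0 0; 0.4 0 0 0 0; 0.3 0 0 0 0; 0.3 0 0 0 0; 0.3 0 0 -0.03 0; 0.3 0 0 -0.06 0; 0.3 0 0 -0.1 0; 0.3 0 0 -0.13 0; 0.3 0 0 -0.13 0"
}}

```text
clock: 15.55
position: [0.5464, -0.1744, 0.2457]
ee_rot: [1.0, -0.001, 0.0, 0.0]
ft_force: [1.0, -0.5, 0.5]
grip_width: 0.7
grasp_force: 0.0
```

Run:
```python
from workcell import manip, viewer
import cv2, numpy as np
im=[]
for n in("side","wrist"):
    c=viewer.camera(n); im.append(c["pixels"][:,:,::-1]); np.savez(n+"6.npz",K=c["intrinsics"],E=c["extrinsics"])
a=cv2.resize(im[0][110:230,270:364],(470,600),interpolation=cv2.INTER_CUBIC); b=im[1][20:320,230:395]
cv2.imwrite("pics/m6.png",np.hstack([a,cv2.resize(b,(330,600))]))
```

```text
(no output)
```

View pics/m6.png

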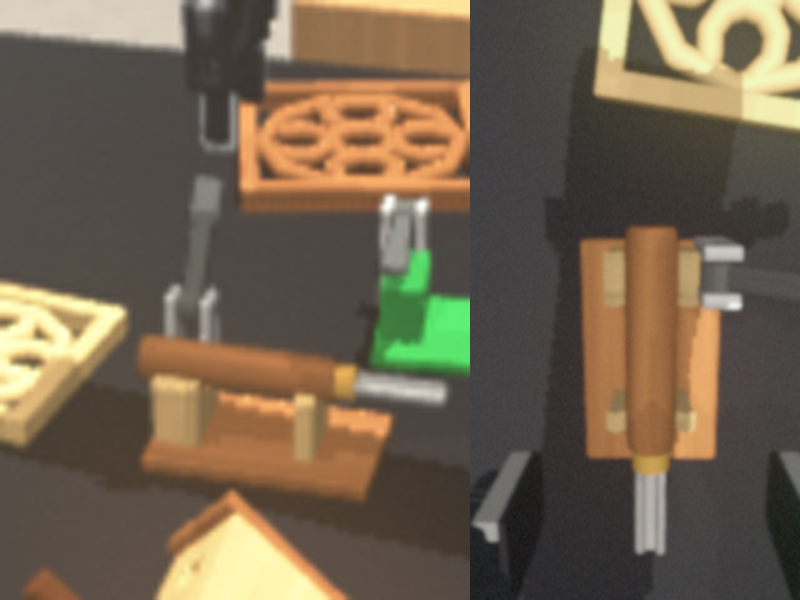

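The gouge lies level in both vees with the blade out over the open end: butt at (652,230) and tip at (650,553) in the wrist crop. The lever is still open, its tip at (208,182) in the side crop.

Run:
```python
from h import *
w=np.load("wrist6.npz"); k=w['K']; E['w']=w['E'][:3]; K['w']=(k[0,0],k[0,2],k[1,2])
for n,q,z in(('butt',(652,230),.072),('tip',(650,553),.06),('vee back',(651,248),.06),('baseBL',(582,241),.012),('baseFL',(587,458),.012),('baseFR',(715,458),.012)):
    p=np.array([230+(q[0]-470)/2,20+q[1]/2]); print(n,least_squares(lambda g:proj('w',np.array([g[0],g[1],z]))-p,[.6,-.2]).x)
p=np.array([270+208/5,110+182/5]); c=np.array([.5235,-.174])
for a in np.arange(1.9,2.6,.1):
    P=np.array([c[0]+.061,c[1]-.036+.085*np.cos(a),.081+.085*np.sin(a)]); print(round(a,1),P.round(3),(proj('s',P)-p).round(1),proj('w',P).round(0))
```

```text
butt [ 0.60743157 -0.17340501]
tip [ 0.40603903 -0.17144852]
vee back [ 0.59733176 -0.17282949]
baseBL [ 0.59816293 -0.12956714]
baseFL [ 0.44998232 -0.12751515]
baseFR [ 0.44960717 -0.21691912]
1.9 [ 0.584 -0.237  0.161] [-1.9 -1.2] [405. 171.]
2.0 [ 0.584 -0.245  0.158] [-1.3 -1.4] [414. 170.]
2.1 [ 0.584 -0.253  0.154] [-0.7 -1.4] [422. 169.]
2.2 [ 0.584 -0.26   0.15 ] [-0.1 -1. ] [429. 168.]
2.3 [ 0.584 -0.267  0.144] [ 0.4 -0.5] [435. 167.]
2.4 [ 0.584 -0.273  0.138] [0.8 0.4] [439. 166.]
2.5 [ 0.584 -0.278  0.132] [1.3 1.4] [442. 165.]
2.6 [ 0.584 -0.283  0.125] [1.6 2.7] [444. 164.]
```

The gouge origin is about 8 mm towards +x of the seat, within tolerance. Next I go outside the lever with shut fingers and push it over.

Emit:
{"op": "arm_command", "data": {
  "series": "1 0.024 0.085 0 0; 1 0.024 0.085 0 0; 1 0.024 0.085 0 0; 1 0.022 0.085 0 0; 1 0 0 0 0; 1 0 0 0.06 0; 1 0 0 0.08 0; 1 0 0 0.08 0; 1 0 0 0.045 0; 1 0 0 0 0",
  "newtons": 60
}}

```text
clock: 16.9
position: [0.5834, -0.31, 0.1364]
ee_rot: [1.0, -0.001, -0.001, -0.001]
ft_force: [-0.3, 0.9, -0.1]
grip_width: 0.001
grasp_force: 0.0
```

Emit:
{"op": "arm_command", "data": {
  "series": "1 0 -0.035 0 0; 1 0 -0.035 0 0; 1 0 -0.035 0 0; 1 0 -0.035 0 0; 1 0 -0.035 0 0; 1 0 -0.035 0 0; 1 0 -0.035 0 0; 1 0 -0.035 0 0; 1 0 -0.035 0 0; 1 0 -0.035 0 0"
}}

```text
clock: 18.15
position: [0.5838, -0.1696, 0.1366]
ee_rot: [1.0, -0.001, -0.001, -0.0]
ft_force: [0.5, -0.9, 1.4]
grip_width: 0.004
grasp_force: 0.5
```

Run:
```python
from workcell import viewer,manip
import cv2
for n in("side","top","wrist"): cv2.imwrite(f"pics/{n}7.png",viewer.camera(n)["pixels"][:,:,::-1])
a=cv2.imread("pics/side7.png").astype(int); b=cv2.imread("pics/side0.png").astype(int)
# old lever position pixels (upright region) then vs now
print(b[150:160,305:316].sum(2)[::3], a[150:160,305:316].sum(2)[::3], manip.get_obs()['ft_force'])
```

```text
[[231 234 242 315 384 398 398 392 346 238 229]
 [232 232 238 358 385 394 394 371 302 240 230]
 [230 232 254 377 395 402 378 244 228 231 228]
 [232 231 255 385 400 401 338 240 228 228 229]] [[176 174 169 164 157 166 207 218 215 218 216]
 [156 170 163 166 177 214 218 218 218 220 219]
 [158 169 174 218 217 218 220 217 217 218 219]
 [182 266 365 275 226 217 222 217 216 217 217]] [ 0.16042637 -0.77172689 -0.50273757]
```

Emit:
{"op": "arm_command", "data": {
  "series": "1 0 0 -0.05 0; 1 0 0 -0.05 0; 1 0 -0.06 0 0; 1 0 0 0.03 0; 1 0 0 0.03 0; 1 0 0 0.03 0; 1 0 0 0.03 0; 1 0 0 0.03 0; 1 0 0 0.01 0; 1 0 0 0 0"
}}

```text
clock: 19.55
position: [0.5841, -0.1467, 0.1128]
ee_rot: [1.0, -0.001, -0.0, -0.0]
ft_force: [-0.0, 1.2, 1.0]
grip_width: 0.001
grasp_force: 0.0
```

Emit:
{"op": "arm_command", "data": {
  "series": "1 0 0 0.005 0; 1 0 0 0.005 0; 1 0 0 0.003 0; 1 0 0 0.003 0; 1 0 0 0.003 0; 1 0 0 0.003 0; 1 0 0 0 0; 1 0 0 0 0; 1 0 0 0 0; 1 0 0 0 0"
}}

```text
clock: 20.8
position: [0.5843, -0.1467, 0.1048]
ee_rot: [1.0, -0.001, 0.0, 0.0]
ft_force: [-2.2, 0.4, 6.1]
grip_width: 0.001
grasp_force: 2.6
```

Emit:
{"op": "arm_command", "data": {
  "series": "1 0 0 0.003 0; 1 0 0 0.003 0; 1 0 0 0 0; 1 0 0 0 0; 1 0 0 0 0; 1 0 0 0 0; 1 0 0 0 0; 1 0 0 0 0; 1 0 0 0 0; 1 0 0 0 0"
}}

```text
clock: 22.05
position: [0.5845, -0.1467, 0.1043]
ee_rot: [1.0, -0.001, 0.0, 0.0]
ft_force: [-10.0, 3.4, 24.6]
grip_width: -0.002
grasp_force: 11.3
```

It has reached a hard stop (25 N with no further travel), at the height expected for a closed lever. I'll retreat and check numerically.

Emit:
{"op": "arm_command", "data": {
  "series": "1 0 0 -0.01 0; 1 0 0 -0.03 0; 1 0 0 -0.08 0; 1 0 0 -0.1 0; 1 0 0 -0.1 0; 1 -0.05 0 -0.1 0; 1 -0.1 0 -0.05 0; 1 -0.1 0 0 0; 1 0 0 0 0; 1 0 0 0 0"
}}

```text
clock: 23.3
position: [0.4846, -0.1466, 0.2903]
ee_rot: [1.0, -0.001, 0.0, 0.0]
ft_force: [0.7, 0.4, -0.3]
grip_width: 0.005
grasp_force: 0.0
```

Run:
```python
from h import *
from workcell import viewer,manip
ws=viewer.camera("wrist"); E['w']=ws["extrinsics"][:3]; k=ws["intrinsics"]; K['w']=(k[0,0],k[0,2],k[1,2])
im={'s':viewer.camera("side")["pixels"],'w':ws["pixels"]}
for n in im: cv2.imwrite(f"pics/f{n}.png",im[n][:,:,::-1])
print(manip.get_obs()['position'])
c=np.array([.524,-.174])
for a in (0,.12,.25,.5):
  for r in (.07,.083,.09):
    P=np.array([c[0]+.061,c[1]-.036+r*np.cos(a),.081+r*np.sin(a)])
    print(a,r,[(n,proj(n,P).round(1).tolist(),im[n][tuple(np.clip(proj(n,P).round().astype(int)[::-1],0,[399,639]))].tolist()) for n in im])
# side: column through the lever tip
u,v=proj('s',np.array([c[0]+.061,c[1]-.036+.085,.081])).round().astype(int); print(u,v); print(im['s'][v-10:v+12,u].tolist())
# gouge tip
q=proj('w',np.array([.408,-.172,.06])).round(1); u,v=q.astype(int); print('tip px',q, im['w'][v-12:v+16:2,u].tolist() if 16<v<380 else '')
```

```text
[ 0.48485993 -0.146322    0.28982484]
0 0.07 [('s', [302.1, 181.6], [110, 105, 95]), ('w', [316.7, 92.6], [116, 115, 111])]
0 0.083 [('s', [301.0, 183.7], [113, 100, 82]), ('w', [304.8, 92.6], [109, 109, 104])]
0 0.09 [('s', [300.4, 184.8], [140, 114, 82]), ('w', [298.4, 92.6], [50, 48, 50])]
0.12 0.07 [('s', [302.1, 179.2], [111, 105, 96]), ('w', [317.1, 91.9], [115, 114, 109])]
0.12 0.083 [('s', [301.0, 180.9], [110, 104, 96]), ('w', [304.8, 91.8], [111, 109, 106])]
0.12 0.09 [('s', [300.4, 181.8], [114, 109, 100]), ('w', [298.2, 91.8], [53, 48, 48])]
0.25 0.07 [('s', [302.2, 176.5], [117, 100, 84]), ('w', [318.5, 91.1], [114, 114, 108])]
0.25 0.083 [('s', [301.1, 177.6], [140, 119, 101]), ('w', [306.2, 90.9], [114, 113, 109])]
0.25 0.09 [('s', [300.5, 178.3], [158, 113, 79]), ('w', [299.4, 90.7], [52, 48, 46])]
0.5 0.07 [('s', [302.6, 171.1], [157, 153, 144]), ('w', [324.9, 89.6], [120, 118, 115])]
0.5 0.083 [('s', [301.6, 171.1], [97, 91, 83]), ('w', [313.1, 89.0], [116, 116, 111])]
0.5 0.09 [('s', [301.0, 171.1], [85, 78, 70]), ('w', [306.5, 88.7], [112, 112, 108])]
301 184
[[86, 79, 70], [86, 78, 70], [96, 82, 70], [147, 107, 78], [140, 119, 101], [119, 111, 99], [110, 105, 95], [110, 104, 96], [111, 105, 96], [105, 100, 91], [113, 100, 82], [203, 166, 112], [225, 188, 126], [208, 170, 114], [183, 149, 100], [175, 143, 97], [177, 144, 98], [177, 145, 98], [178, 145, 97], [177, 144, 97], [176, 144, 96], [177, 143, 96]]
tip px [342.  235.4] [[244, 244, 239], [244, 240, 235], [245, 239, 235], [244, 239, 234], [243, 239, 235], [239, 235, 230], [166, 161, 157], [71, 70, 68], [68, 67, 67], [69, 67, 68], [72, 69, 70], [70, 67, 69], [72, 70, 68], [70, 69, 68]]
```

The checks agree. The lever's grey end sits where a closed lever projects, and the fingers reached its closed-top height against a hard stop. The gouge tip is still where it was. I'm handing in.

```bash
python3 -c "
from workcell import manip
print(manip.hand_in())"
```

```text
the job is handed in; nothing more can be done
None
```

The gouge lies in both vees of the wooden cradle, blade towards the robot and butt about 8 mm past flush by my measurement; the cam lever is closed over it and the job is handed in, but the hand-in returned no verdict.

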